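# Complete the beaker carrier and hold it up for a buyer

### The arm

A 6-joint arm with a two-finger parallel gripper is mounted at the origin on the work surface. World frame = base frame: x ahead of the robot, y to its left, z up, the work surface at z = 0. Lengths are in m, angles in degrees, forces in N, time in s.
With the tool pointing down it reaches from about 0.425 to 0.95 m from the base axis. Payload 3.5 kg.
Tool frame: the origin (TCP) lies on the centre line of the jaws, within the pads' length; the fingertips stand 11 mm ahead of it and the grasp point (between the pads) lies 8 mm behind it (finger_overhang is the distance from the TCP to the fingertips, in m); z points along the fingers, y is the line along which they close (so a half turn about z gives the same grasp; the last joint's range is limited). The gripper opens to 85 mm and grips with 20 to 120 N. Pads are 22 mm wide; open, the fingers measure 114 mm over their backs; the gripper's body (76 mm by 85 mm) begins 54 mm behind the grasp point. The pads swing forward as they close: fully open they stand 13 mm farther back than shut.
Start: joints at [65.947, 16.404, 90.338, -0, 73.258, -8.594], TCP at [0.18, 0.651, 0.242] pointing down, gripper open.
Joint ranges: [-158.93, 158.93], [-51.34, 127.21], [12.03, 142.37], [-87.48, 267.48], [13.55, 161.25], [-162.69, 162.69]. Speed limits (degrees/s): [159.86, 159.86, 180, 180, 180, 180].

### API

Orientations are given as [roll, pitch, yaw] about the fixed x, y, z axes, in that order (R = Rz(yaw) Ry(pitch) Rx(roll)).
In Python, from cell import get_obs, snapshot, sign_off, finger_overhang gives the robot as it stands.
- The arm moves only by the shell command python3 -m pendant 'ROWS' [FORCE]. ROWS is JSON, a list of rows, each a list of 3 entries, a list of its own where there are three numbers: the shift along the tool's x, y, z in mm, then the turn about the tool's z in degrees, then the opening, from 0 (shut) to 1 (fully open). A call has 1 to 5 rows; each row shifts and turns the commanded pose from where the row before left it, along the tool's axes as they then stand; what a row does not reach is not made up. A row lasts 1/10 s, in which the tool goes at most 50 mm and 8.59 degrees, less where a joint would pass 70% of its speed; a pose out of reach is approached as far as the arm can. A call is refused whole if a number of a shift passes 50 or a number of a turn 8.59, either way. A call with a gripper value outside its range is refused whole. The fingers move at their own pace and stop on an object; FORCE is the grip in N (left out, the last holds). Time passes only in rows, so rows that do not move let the fingers close. It gives the time, the measured TCP pose, the force, the opening and the grip force at its end, in the units of the state.
- get_obs(): the state, without advancing time (a new reading comes with each control period).
- snapshot(name): name is "side" or "top"; returns a dict with "color" (420x560x3 uint8, red, green, blue), "mtx" (3x3 intrinsics, pixels), "world_from_camera" (4x4, takes a point from camera to world coordinates). Camera axes: x right, y up, looking along -z (the intrinsics and any distortion apply to the point x, -y, -z); pixel columns grow to the right and rows downward; lengths in m; the calibration is good to about 2 mm. A picture is of the moment at which its call begins. There is no depth.
- sign_off(): hands the job in; it is judged then, once.
The state is a dict: "clock": time; "joint_positions": joint angles; "qvel": joint speeds; "joint_efforts": joint torques, N m; "ee_pos": TCP position; "ee_rot": TCP orientation; "wrist_force": force on the tool from outside, world axes, zero at the start; "wrist_torque": the same for the moment, N m; "grip_width": finger opening in m; "grasp_force": force on a finger pad.
Only numpy, scipy, OpenCV 4.12 (cv2) and the standard library are available. Lean on these libraries where they do the work, as an engineer would, in place of code of your own. Each camera call takes 0.05 s, during which the arm holds its last target. There are 200 camera calls.

### The job

A buyer at the crockery stall wants to see the beaker set complete: stand the loose stoneware beaker in the carrier's empty ring without dropping it, then take the carrier by its wooden grip, lift it clear and keep it level so that no beaker tips. Finish while still holding it by the grip, level and steady, with its base about 10 cm above the table and all five beakers standing in their rings. Leave everything else on the table alone.

Things in the scene. Friction and masses are not known exactly. Their poses are not given: they have to be found in the camera images.
- carrier: Round steel base plate (240 mm across, 6 mm thick; rolled rim 242 mm) with a 10 mm steel post at its centre and a wooden T grip on top; five wire rings round the post, one per beaker, 72 degrees apart. Stands on the table with four beakers in it; 0.4 kg empty, 0.8 kg full, then balanced at the post. Origin: centre of its underside; z up the post, x along the grip, y to the empty ring. Any yaw.
- handle (a point): Centre of the wooden grip, on the carrier's axis, 170 mm above its underside. The grip is a level bar 100 mm long (along the carrier's x), 18 mm wide and 22 mm high: its top is 181 mm and its underside 159 mm above the carrier's underside. The beakers' rims lie 91 mm above the carrier's underside.
- empty_seat (a point): The empty place: the point on top of the base plate (6 mm above the carrier's underside) at the centre of its ring, 88 mm from the post on the carrier's +y side, square to the grip. The ring is of 4 mm wire, 50 mm inside, its top 38 mm above the carrier's underside; the beaker is lowered through it from above and stands on the plate.
- loose_beaker: The beaker that is missing from the carrier, standing upright on the table: a small handleless white stoneware beaker, hollow, 85 mm high, 46 mm across at the rim, tapering to 36 mm at the foot, wall 3 mm, about 70 g. It is the same as the four in the carrier. Its origin is the centre of its underside, z up.
- beaker1: White stoneware beaker like the loose one, standing in the carrier at seat1 from the start. Its origin is the centre of its underside, z up.
- seat1 (a point): Its place: the point on top of the base plate at the centre of the ring that lies 162 degrees round from the carrier's x (counter-clockwise from above), 88 mm from the axis.
- beaker2: White stoneware beaker like the loose one, standing in the carrier at seat2 from the start. Its origin is the centre of its underside, z up.
- seat2 (a point): Its place: the point on top of the base plate at the centre of the ring that lies 234 degrees round from the carrier's x (counter-clockwise from above), 88 mm from the axis.
- beaker3: White stoneware beaker like the loose one, standing in the carrier at seat3 from the start. Its origin is the centre of its underside, z up.
- seat3 (a point): Its place: the point on top of the base plate at the centre of the ring that lies 306 degrees round from the carrier's x (counter-clockwise from above), 88 mm from the axis.
- beaker4: White stoneware beaker like the loose one, standing in the carrier at seat4 from the start. Its origin is the centre of its underside, z up.
- seat4 (a point): Its place: the point on top of the base plate at the centre of the ring that lies 18 degrees round from the carrier's x (counter-clockwise from above), 88 mm from the axis.
- tumbler: Bystander: tall plain drinking glass, 120 mm high, 70 mm across at the rim. Its origin is the centre of its underside, z up.
- egg_cup: Bystander: low white footed egg cup, 55 mm high, 50 mm across, with a narrow waist. Its origin is the centre of its underside, z up.
- mug: Bystander: mug with an ear, 82 mm across, 92 mm high. Its origin is the centre of its underside, z up.
- candlestick: Bystander: brass candlestick, 90 mm across its foot, 160 mm high. Its origin is the centre of its underside, z up.
- pepper_mill: Bystander: wooden pepper mill, 56 mm across, 170 mm high. Its origin is the centre of its underside, z up.
Mind the look-alikes: they are no part of the job. What is shaped like the beaker2 but green is not meant.

How it is judged (in metres and radians):
On the way, in this order (a step that is already met when the one before it is completed fails the run):
1. the loose beaker stands in the empty ring, let go, with the carrier still on the table (distance between loose_beaker and empty_seat below 0.012 m and angle between the z axis of loose_beaker and the z axis of carrier, either way round below 0.12 rad and height (world z) of carrier below 0.01 m and contact force between the fingers and loose_beaker below 0.2 N and linear speed of loose_beaker below 0.03 m/s), for 0.2 s.
2. the carrier is held up level by its grip, clear of the table (angle between carrier's own z axis and vertical below 0.09 rad and contact force between the fingers and carrier above 2 N and distance between the grasp point and handle below 0.04 m and height (world z) of carrier between 0.06 and 0.15 m), for 0.5 s.
At the end, for the whole second after the job is handed in: The fingers hold the carrier by its grip (within 40 mm of its centre, over 2 N), base 60-150 mm above the table, within 5 degrees of level, under 20 mm/s and 0.1 rad/s, touching no bystander; all five beakers within 12 mm of their seats and 7 degrees of the carrier's upright (all of step 2 and linear speed of carrier below 0.02 m/s and angular speed of carrier below 0.1 rad/s and distance between loose_beaker and empty_seat below 0.012 m and angle between the z axis of each of loose_beaker, beaker1, beaker2, beaker3, beaker4 and the z axis of carrier, either way round below 0.12 rad and distance between beaker1 and seat1 below 0.012 m and distance between beaker2 and seat2 below 0.012 m and distance between beaker3 and seat3 below 0.012 m and distance between beaker4 and seat4 below 0.012 m and contact force between carrier and tumbler below 0.2 N and contact force between carrier and egg_cup below 0.2 N and contact force between carrier and mug below 0.2 N and contact force between carrier and candlestick below 0.2 N and contact force between carrier and pepper_mill below 0.2 N); the arm keeps its last pose, push and grip.
It fails at once if a bystander is shifted by more than 30 mm or tipped (distance of any of tumbler, egg_cup, mug, candlestick, pepper_mill from where it was at the start of the episode above 0.03 m or angle between any of tumbler, egg_cup, mug, candlestick, pepper_mill's own z axis and vertical above 0.35 rad).
It fails at once if a beaker is tipped by more than 30 degrees (angle between any of loose_beaker, beaker1, beaker2, beaker3, beaker4's own z axis and vertical above 0.52 rad).
It fails at once if the loose beaker is dropped (falls freely from more than about 2 cm) (contact force between the fingers and loose_beaker below 0.05 N and linear speed of loose_beaker above 0.6 m/s).
It fails at once if the carrier is tilted by more than 12 degrees (angle between carrier's own z axis and vertical above 0.21 rad).
It also fails if it takes over 58 s, if anything falls off the work surface, if the arm or the gripper's body presses on something with over 40 N, if the wrist force passes 120 N, or if a joint passes its speed limit or range.

## Working session

There is one attempt and no reset: what is moved stays moved. The work goes in short steps, Python scripts to look and compute and a shell command to move; the robot and the scene stay as the last step left them, time stands still between calls to the robot, and variables do not carry over. Pictures are saved under pics/ and viewed, at most 10 in all, crops included, and the job is handed in when it is done.

```bash
mkdir -p pics; cat > h.py <<'E'
import numpy as np, cv2
from cell import get_obs, snapshot
def snap(n,f=None):
    s=snapshot(n)
    if f: cv2.imwrite('pics/'+f,s['color'][:,:,::-1])
    return s
def ray(s,u,v):
    d=np.linalg.inv(s['mtx'])@[u,v,1]; T=np.array(s['world_from_camera'])
    return T[:3,3],T[:3,:3]@[d[0],-d[1],-d[2]]
def onplane(s,u,v,z):
    o,d=ray(s,u,v); return o+d*(z-o[2])/d[2]
def proj(s,p):
    T=np.linalg.inv(np.array(s['world_from_camera'])); c=T[:3,:3]@np.array(p)+T[:3,3]
    q=np.array(s['mtx'])@[c[0],-c[1],-c[2]]; return q[:2]/q[2]
E
python3 - <<'E'
from h import *
for n in('top','side'):
    s=snap(n,n+'1.png'); print(s.keys(),np.round(s['mtx'],1).tolist(),np.round(s['world_from_camera'],3).tolist())
print(get_obs())
E
```

```text
dict_keys(['color', 'mtx', 'world_from_camera']) [[405.9, 0.0, 277.5], [0.0, 405.9, 214.2], [0.0, 0.0, 1.0]] [[0.028, 0.993, -0.111, 0.471], [-1.0, 0.027, -0.007, 0.029], [-0.004, 0.111, 0.994, 1.326], [0.0, 0.0, 0.0, 1.0]]
dict_keys(['color', 'mtx', 'world_from_camera']) [[483.6, 0.0, 280.5], [0.0, 483.6, 212.2], [0.0, 0.0, 1.0]] [[0.807, 0.408, -0.427, 0.096], [-0.59, 0.551, -0.59, -0.704], [-0.006, 0.728, 0.685, 0.973], [0.0, 0.0, 0.0, 1.0]]
{'clock': 0.1, 'joint_positions': array([ 6.59461807e+01,  1.64481940e+01,  9.04133525e+01, -8.18361928e-05,
        7.32572069e+01, -8.59381931e+00]), 'qvel': array([-0.07007235, -0.19490977, -0.18599073, -0.02755643,  0.02366541,
        0.10543995]), 'joint_efforts': array([ 1.15856783e-03, -4.07296515e+01, -2.93700278e+01, -1.27693424e-04,
        3.48919879e-03, -3.04484075e-06]), 'ee_pos': array([0.17966777, 0.65007155, 0.24109754]), 'ee_rot': array([-1.79882568e+02, -1.76677094e-02,  1.64540006e+02]), 'wrist_force': array([-0.11388285,  0.30607749, -0.18300911]), 'wrist_torque': array([-0.03409676, -0.01566227,  0.03750894]), 'grasp_force': 0.0, 'grip_width': 0.08528154903592834}
```

View pics/top1.png

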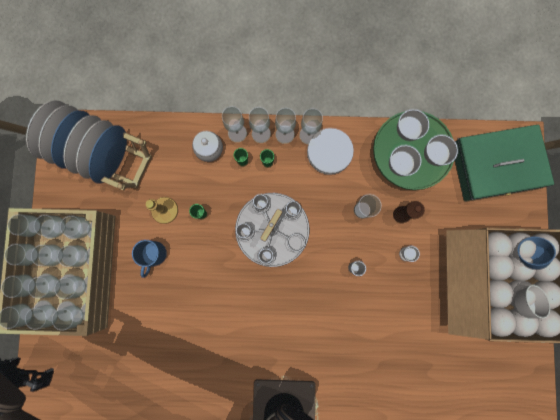

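View pics/side1.png

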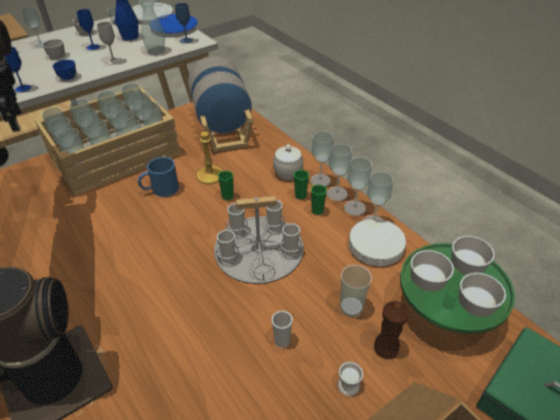

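Loose-beaker candidates: the white tapered cup at top (358,268) / side (283,328), the low footed egg cup at top (410,254) / side (350,378), and the green beakers at top (198,212), (241,157), (267,158). The first one fits: white, tall, tapered, with no foot. The empty ring is at about top (297,242) / side (263,271). Next I'll confirm with an enlarged crop and measure.

```bash
python3 - <<'E'
from h import *
t=snap('top');s=snap('side')
a=cv2.resize(t['color'][180:285,225:435],None,fx=3.7,fy=3.7,interpolation=cv2.INTER_CUBIC)
cv2.imwrite('pics/ct.png',a[:,:,::-1])
b=cv2.resize(s['color'][180:400,200:380],None,fx=2.7,fy=2.7,interpolation=cv2.INTER_CUBIC)
cv2.imwrite('pics/cs.png',b[:,:,::-1])
print(onplane(t,358,268,.085),onplane(t,272,230,.0),onplane(t,297,242,.038))
# grip: wood-coloured blob inside carrier
for im,(r0,r1,c0,c1),n in((t,(195,265,237,308),'t'),(s,(190,215,230,285),'s')):
    c=im['color'][r0:r1,c0:c1]; hsv=cv2.cvtColor(c,cv2.COLOR_RGB2HSV)
    m=((hsv[...,1]>70)&(hsv[...,2]>110)).astype(np.uint8)
    k,l,st,ce=cv2.connectedComponentsWithStats(m)
    for i in range(1,k):
        if st[i,4]>40:
            ys,xs=np.where(l==i); print(n,st[i],cv2.minAreaRect(np.c_[xs+c0,ys+r0].astype(np.float32)))
E
```

```text
[ 0.45267804 -0.21134465  0.085     ] [0.56701032 0.05406638 0.        ] [ 0.52834337 -0.02694722  0.038     ]
t [  0   0  19  22 177] ((240.811767578125, 201.05294799804688), (13.666618347167969, 27.658632278442383), 40.601295471191406)
t [ 50   0  21  23 183] ((302.47509765625, 201.0226287841797), (29.732133865356445, 14.798800468444824), 47.72631072998047)
t [ 24  15  21  31 173] ((271.0025939941406, 224.70985412597656), (5.758525371551514, 33.75935363769531), 30.256441116333008)
t [  0  47  22  23 193] ((242.00595092773438, 258.24432373046875), (30.41381072998047, 15.190464973449707), 46.332218170166016)
t [ 49  47  22  23 197] ((301.99407958984375, 258.24432373046875), (15.190464973449707, 30.41381072998047), 43.66777801513672)
s [  0   0  55  25 695] ((257.0, 202.0), (24.0, 54.0), 90.0)
s [29 16  8  9 64] ((262.5, 210.0), (8.0, 7.0), 90.0)
s [14 18 11  7 76] ((249.0, 211.0), (6.0, 10.0), 90.0)
```

View pics/ct.png

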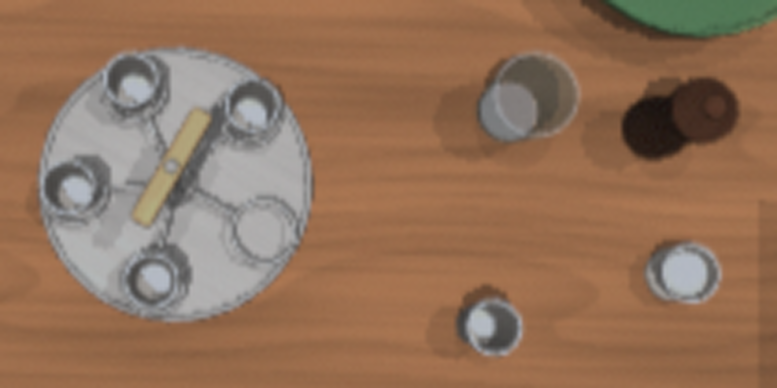

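View pics/cs.png

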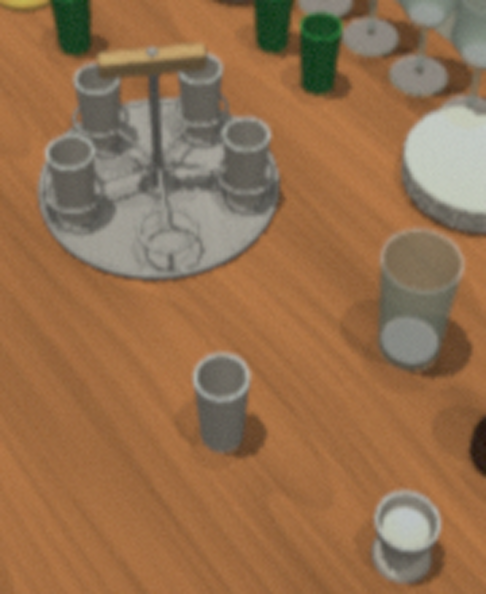

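The crops confirm it. The loose beaker is white, tapered and plain, with its rim at crop top (493,326) and crop side (221,378). The egg cup is at crop top (684,272). The grip runs (143,222)–(200,112) and the empty ring is at (265,231) in crop top.

```bash
python3 - <<'E'
from h import *
t=snap('top');s=snap('side')
T=lambda x,y:(225+(x+.5)/3.7-.5,180+(y+.5)/3.7-.5)
S=lambda x,y:(200+(x+.5)/2.7-.5,180+(y+.5)/2.7-.5)
def tri(a,b):
    o,d=ray(t,*a);p,e=ray(s,*b); k=np.linalg.lstsq(np.c_[d,-e],p-o,rcond=None)[0]
    x,y=o+k[0]*d,p+k[1]*e; return (x+y)/2,np.linalg.norm(x-y)
print('beaker rim',tri(T(493,326),S(221.5,378)),onplane(t,*T(493,326),.085),onplane(s,*S(221.5,378),.085))
# refined masks: disc outline
for im,box,z in((t,(225,180,100,95),.004),(s,(205,205,110,85),.004)):
    x,y,w,h=box;c=cv2.cvtColor(im['color'][y:y+h,x:x+w],cv2.COLOR_RGB2HSV)
    m=(c[...,1]<80).astype(np.uint8); m=cv2.morphologyEx(m,cv2.MORPH_CLOSE,np.ones((5,5)))
    cn=max(cv2.findContours(m,0,1)[0],key=cv2.contourArea)[:,0]+[x,y]
    P=np.array([onplane(im,u,v,z) for u,v in cn])[:,:2]
    A=np.c_[2*P,np.ones(len(P))];q=np.linalg.lstsq(A,(P**2).sum(1),rcond=None)[0]
    print('disc',q[:2],np.sqrt(q[2]+q[0]**2+q[1]**2))
print('grip ctr',tri(T(171,167),S(152,60)),onplane(t,*T(171,167),.181))
a,b=onplane(t,*T(143,222),.181),onplane(t,*T(200,112),.181);print('grip ends',a,b,np.linalg.norm(a-b),np.degrees(np.arctan2(*(b-a)[1::-1])))
a,b=onplane(s,*S(97,64),.17),onplane(s,*S(207,55),.17);print('side grip',(a+b)/2,np.degrees(np.arctan2(*(b-a)[1::-1])))
print('ring',onplane(t,*T(265,231),.036),tri(T(265,231),S(174,245)))
for n,q in dict(sw=(135,82),b=(253,108),c=(75,188),d=(153,278)).items(): print(n,onplane(t,*T(*q),.091))
print('eggcup',onplane(t,*T(684,272),.055),'tumbler',onplane(t,*T(535,95),.12),'mill',onplane(t,*T(708,108),.16))
E
```

```text
beaker rim (array([ 0.45324807, -0.21211512,  0.07877138]), np.float64(0.00023870174638268338)) [ 0.45343928 -0.2109724   0.085     ] [ 0.45065233 -0.21549     0.085     ]
disc [0.57034586 0.05464656] 0.12045857830591879
disc [0.57855856 0.07313246] 0.1320106116622351
grip ctr (array([0.56977799, 0.05445045, 0.16923027]), np.float64(0.00034923412110499536)) [0.56861914 0.0542699  0.181     ]
grip ends [0.5260113  0.07436108 0.181     ] [0.61159227 0.03324854 0.181     ] 0.09494389448961091 -25.65932581097454
side grip [0.57001836 0.05413505 0.17      ] -29.54024020794115
ring [ 0.52815399 -0.02468124  0.036     ] (array([ 0.53077112, -0.02654098,  0.01112138]), np.float64(0.003445829818705574))
sw [0.64628172 0.0882555  0.091     ]
b [ 0.62718372 -0.01019186  0.091     ]
c [0.55679429 0.13485827 0.091     ]
d [0.4847993  0.06833654 0.091     ]
eggcup [ 0.50252722 -0.37706231  0.055     ] tumbler [ 0.64029695 -0.2371479   0.12      ] mill [ 0.62808243 -0.36337383  0.16      ]
```

```bash
cat >> h.py <<'E'
from scipy.spatial.transform import Rotation as Ro
def go(p):
    o=get_obs(); R=Ro.from_euler('xyz',o['ee_rot'],degrees=True).as_matrix()
    print('clk',round(o['clock'],2),'pos',np.round(o['ee_pos'],4),'rot',np.round(o['ee_rot'],2),'grip',round(o['grip_width'],4),round(o['grasp_force'],1),'F',np.round(o['wrist_force'],1),'shift mm',np.round(1000*R.T@(np.array(p)-o['ee_pos']),1))
E
python3 -m pendant '[[[0,0,-8],6.1,1],[[0,0,-8],6.1,1],[[0,0,0],0,1]]' 30
python3 -m pendant '[[[-40,-18,0],0,1],[[-40,-18,0],0,1],[[-40,-18,0],0,1],[[-40,-18,0],0,1],[[-40,-18,0],0,1]]'
python3 -m pendant '[[[-40,-18,0],0,1],[[-40,-18,0],0,1],[[-40,-18,0],0,1],[[-40,-18,0],0,1],[[-40,-18,0],0,1]]'
python3 -c "
from h import *;go([.45,0,.25])"
```

```text
clock: 0.6
ee_pos: [0.1801, 0.6511, 0.2598]
ee_rot: [179.9, -0.0, 152.4]
wrist_force: [0.7, 0.1, 1.1]
grip_width: 0.0855
grasp_force: 0.0
clock: 1.1
ee_pos: [0.3159, 0.4765, 0.2579]
ee_rot: [-180.0, 0.0, 152.5]
wrist_force: [-0.2, 0.4, -0.4]
grip_width: 0.0848
grasp_force: 0.0
clock: 1.6
ee_pos: [0.4513, 0.3039, 0.2581]
ee_rot: [180.0, 0.0, 152.5]
wrist_force: [-0.1, 0.6, -0.1]
grip_width: 0.0853
grasp_force: 0.0
clk 1.6 pos [0.4513 0.3039 0.2581] rot [179.99   0.   152.5 ] grip 0.0853 0.0 F [-0.1  0.6 -0.1] shift mm [-139.2 -270.1    8.1]
```

```bash

python3 -m pendant '[[[-20,-38,0],0,1],[[-20,-38,0],0,1],[[-20,-38,0],0,1],[[-20,-38,0],0,1],[[-20,-38,0],0,1]]'
python3 -m pendant '[[[-20,-38,0],0,1],[[-20,-38,0],0,1],[[-20,-37,0],0,1],[[-20,-37,0],0,1],[[-20,-37,0],0,1]]'
python3 -m pendant '[[[-20,-37,0],0,1],[[-20,-37,0],0,1],[[0,0,0],0,1],[[0,0,0],0,1]]'
python3 - <<'E'
from h import *
go([.453,-.212,.15])
E
```

```text
clock: 2.1
ee_pos: [0.4505, 0.0892, 0.2581]
ee_rot: [180.0, 0.0, 152.5]
wrist_force: [1.4, 0.5, -0.2]
grip_width: 0.0856
grasp_force: 0.0
clock: 2.6
ee_pos: [0.4523, -0.1229, 0.2582]
ee_rot: [180.0, 0.0, 152.5]
wrist_force: [-0.2, -0.6, -0.1]
grip_width: 0.0851
grasp_force: 0.0
clock: 3.0
ee_pos: [0.4535, -0.2058, 0.2578]
ee_rot: [180.0, -0.1, 152.3]
wrist_force: [0.5, 0.7, 0.5]
grip_width: 0.086
grasp_force: 0.0
clk 3.0 pos [ 0.4535 -0.2058  0.2578] rot [ 1.7996e+02 -7.0000e-02  1.5231e+02] grip 0.086 0.0 F [0.5 0.7 0.5] shift mm [ -2.6  -5.7 107.8]
```

```bash

python3 -m pendant '[[[-3,-6,40],0,1],[[0,0,40],0,1],[[0,0,40],0,1],[[0,0,20],0,1],[[0,0,0],0,1]]'
python3 - <<'E'
from h import *
go([.453,-.212,.06])
snap('side','s2.png'); 
E
```

```text
clock: 3.5
ee_pos: [0.4514, -0.2088, 0.1145]
ee_rot: [179.9, -0.5, 152.5]
wrist_force: [-0.7, 0.6, -0.5]
grip_width: 0.0855
grasp_force: 0.0
clk 3.5 pos [ 0.4514 -0.2088  0.1145] rot [179.91  -0.49 152.51] grip 0.0855 0.0 F [-0.7  0.6 -0.5] shift mm [-3.4 -2.2 54.4]
```

View pics/s2.png

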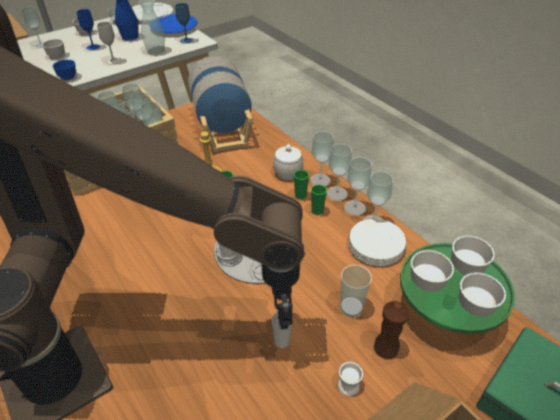

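The gripper at (285,300) is straight over the loose beaker at (283,330). Descending and closing.

```bash

python3 -m pendant '[[[-2,-2,20],0,1],[[0,0,20],0,1],[[0,0,10],0,1],[[0,0,0],0,1],[[0,0,0],0,1]]'
python3 - <<'E'
from h import *
go([.453,-.212,.06])
E
```

```text
clock: 4.05
ee_pos: [0.4554, -0.2151, 0.0697]
ee_rot: [-180.0, 0.1, 152.4]
wrist_force: [-0.3, -0.1, 0.4]
grip_width: 0.0854
grasp_force: 0.0
clk 4.05 pos [ 0.4554 -0.2151  0.0697] rot [-1.7998e+02  1.2000e-01  1.5238e+02] grip 0.0854 0.0 F [-0.3 -0.1  0.4] shift mm [3.6 1.6 9.7]
```

```bash

python3 -m pendant '[[[3,2,8],0,1],[[0,0,0],0,1],[[0,0,0],0,0.6],[[0,0,0],0,0.4],[[0,0,0],0,0.2]]' 30
python3 -m pendant '[[[0,0,0],0,0.2],[[0,0,0],0,0.2],[[0,0,0],0,0.2],[[0,0,0],0,0.2],[[0,0,0],0,0.2]]'
python3 - <<'E'
from h import *
go([.453,-.212,.06])
E
```

```text
clock: 4.55
ee_pos: [0.453, -0.212, 0.0607]
ee_rot: [-180.0, 0.0, 152.4]
wrist_force: [-1.0, -1.7, 6.9]
grip_width: 0.0449
grasp_force: 29.8
clock: 5.05
ee_pos: [0.4532, -0.2121, 0.0608]
ee_rot: [-180.0, 0.1, 152.3]
wrist_force: [-1.5, -1.5, 4.7]
grip_width: 0.0449
grasp_force: 30.8
clk 5.05 pos [ 0.4532 -0.2121  0.0608] rot [-1.7997e+02  6.0000e-02  1.5235e+02] grip 0.0449 30.8 F [-1.5 -1.5  4.7] shift mm [ 0.2 -0.   0.8]
```

```bash

python3 -m pendant '[[[0,0,-15],0,0.2],[[0,0,-30],0,0.2],[[0,0,-30],0,0.2],[[0,0,-30],0,0.2],[[0,0,-15],0,0.2]]'
python3 -m pendant '[[[0,0,0],0,0.2],[[0,0,0],0,0.2]]'
python3 - <<'E'
from h import *
go([.5284,-.0245,.18])
s=snap('side');t=snap('top')
a=cv2.resize(s['color'][180:380,180:380],None,fx=3,fy=3,interpolation=cv2.INTER_CUBIC)
cv2.imwrite('pics/s3.png',a[:,:,::-1])
E
```

```text
clock: 5.55
ee_pos: [0.4535, -0.2117, 0.1823]
ee_rot: [180.0, 0.2, 152.3]
wrist_force: [-0.3, 1.0, -0.5]
grip_width: 0.0449
grasp_force: 30.8
clock: 5.75
ee_pos: [0.4523, -0.2111, 0.1791]
ee_rot: [180.0, -0.1, 152.3]
wrist_force: [-0.1, 0.9, -0.6]
grip_width: 0.0449
grasp_force: 30.9
clk 5.75 pos [ 0.4523 -0.2111  0.1791] rot [ 1.7997e+02 -1.0000e-01  1.5234e+02] grip 0.0449 30.9 F [-0.1  0.9 -0.6] shift mm [ 19.2 200.6  -0.7]
```

View pics/s3.png

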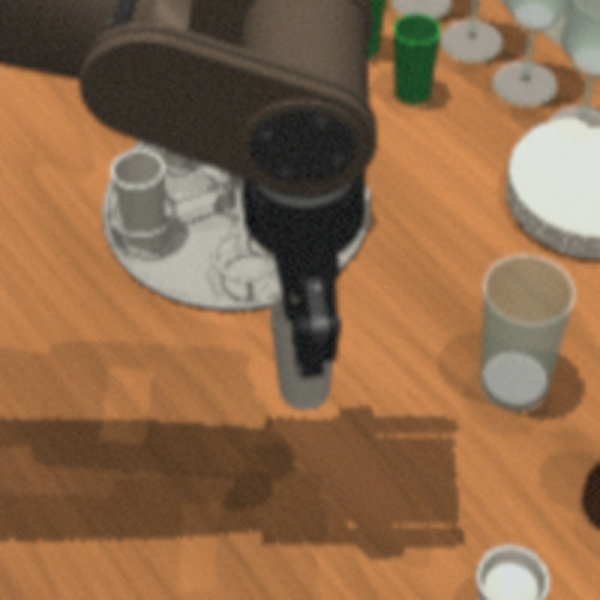

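The beaker is held upright, its foot at crop (303,400). Carrying it over the empty ring.

```bash

python3 -m pendant '[[[2,15,0],0,0.2],[[3,30,0],0,0.2],[[4,36,0],0,0.2],[[4,36,0],0,0.2],[[3,36,0],0,0.2]]'
python3 -m pendant '[[[2,30,0],0,0.2],[[1,17,0],0,0.2],[[0,0,0],0,0.2],[[0,0,0],0,0.2],[[0,0,0],0,0.2]]'
python3 - <<'E'
from h import *
go([.5284,-.0245,.12])
E
```

```text
clock: 6.35
ee_pos: [0.5095, -0.0662, 0.1792]
ee_rot: [180.0, -0.1, 152.3]
wrist_force: [0.8, -0.5, -0.4]
grip_width: 0.0449
grasp_force: 30.9
clock: 6.85
ee_pos: [0.5283, -0.0259, 0.1797]
ee_rot: [-180.0, -0.1, 152.3]
wrist_force: [-0.8, -1.8, -0.2]
grip_width: 0.0447
grasp_force: 30.9
clk 6.85 pos [ 0.5283 -0.0259  0.1797] rot [-1.7997e+02 -6.0000e-02  1.5232e+02] grip 0.0447 30.9 F [-0.8 -1.8 -0.2] shift mm [ 0.5  1.3 59.7]
```

```bash

python3 -m pendant '[[[0,1,20],0,0.2],[[0,0,25],0,0.2],[[0,0,20],0,0.2],[[0,0,0],0,0.2],[[0,0,0],0,0.2]]'
python3 - <<'E'
from h import *
go([.5284,-.0245,.067])
s=snap('side');
p=proj(s,[.5284,-.0245,.006]);f=proj(s,[.5284,-.0245,get_obs()['ee_pos'][2]-.0605]);g=proj(s,[.5284,-.0245,.036])
r0,c0=190,205
a=cv2.resize(s['color'][r0:r0+100,c0:c0+120],None,fx=6,fy=6,interpolation=cv2.INTER_CUBIC)
print([np.round((q-[c0,r0]+.5)*6-.5) for q in(p,g,f)])
cv2.imwrite('pics/s4.png',a[:,:,::-1])
E
```

```text
clock: 7.35
ee_pos: [0.5291, -0.0254, 0.1154]
ee_rot: [-180.0, -0.0, 152.3]
wrist_force: [-0.7, 0.1, -0.0]
grip_width: 0.0447
grasp_force: 30.9
clk 7.35 pos [ 0.5291 -0.0254  0.1154] rot [-1.7999e+02 -3.0000e-02  1.5227e+02] grip 0.0447 30.9 F [-0.7  0.1 -0. ] shift mm [ 1.   0.5 48.4]
[array([346., 493.]), array([344., 447.]), array([343., 416.])]
```

View pics/s4.png

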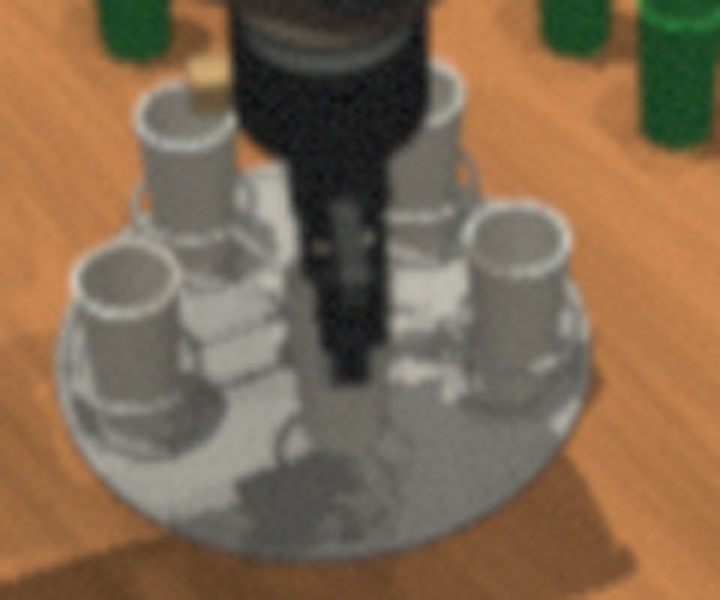

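The foot at (343,425) is centred laterally over the ring, whose arcs are at x about 280 and 405. Lowering with an eye on the force.

```bash

python3 -m pendant '[[[0,0,8],0,0.2],[[0,0,8],0,0.2],[[0,0,8],0,0.2],[[0,0,0],0,0.2],[[0,0,0],0,0.2]]'
python3 -c "
from h import *;go([.5284,-.0245,.067])"
```

```text
clock: 7.9
ee_pos: [0.529, -0.0247, 0.0909]
ee_rot: [-180.0, -0.1, 152.3]
wrist_force: [-0.3, -0.4, -1.0]
grip_width: 0.045
grasp_force: 30.9
clk 7.9 pos [ 0.529  -0.0247  0.0909] rot [-1.7999e+02 -5.0000e-02  1.5235e+02] grip 0.045 30.9 F [-0.3 -0.4 -1. ] shift mm [ 0.6 -0.1 23.9]
```

Bottom is now about 30 mm above the table, already inside the ring with no contact.

```bash

python3 -m pendant '[[[0,0,8],0,0.2],[[0,0,6],0,0.2],[[0,0,5],0,0.2],[[0,0,0],0,0.2],[[0,0,0],0,0.2]]'
python3 -m pendant '[[[0,0,2],0,0.2],[[0,0,1],0,0.2],[[0,0,0],0,0.2],[[0,0,0],0,0.2]]'
python3 -c "
from h import *;go([.5284,-.0245,.067])"
```

```text
clock: 8.4
ee_pos: [0.5292, -0.0248, 0.0721]
ee_rot: [-180.0, -0.0, 152.3]
wrist_force: [-0.5, 0.2, 0.1]
grip_width: 0.0451
grasp_force: 30.9
clock: 8.8
ee_pos: [0.5294, -0.0248, 0.0694]
ee_rot: [180.0, 0.0, 152.3]
wrist_force: [-0.6, 0.6, -1.0]
grip_width: 0.0449
grasp_force: 30.9
clk 8.8 pos [ 0.5294 -0.0248  0.0694] rot [1.8000e+02 1.0000e-02 1.5234e+02] grip 0.0449 30.9 F [-0.6  0.6 -1. ] shift mm [ 1.  -0.2  2.4]
```

```bash

python3 -m pendant '[[[0,0,1],0,0.2],[[0,0,1],0,0.2],[[0,0,0.5],0,0.2],[[0,0,0],0,0.2],[[0,0,0],0,0.2]]'
python3 -c "
from h import *;go([.5284,-.0245,.067])"
```

```text
clock: 9.3
ee_pos: [0.5294, -0.0248, 0.0669]
ee_rot: [-180.0, 0.0, 152.3]
wrist_force: [0.3, -0.3, -0.0]
grip_width: 0.0449
grasp_force: 31.0
clk 9.3 pos [ 0.5294 -0.0248  0.0669] rot [-1.8000e+02  1.0000e-02  1.5234e+02] grip 0.0449 31.0 F [ 0.3 -0.3 -0. ] shift mm [ 1.  -0.2 -0.1]
```

```bash

python3 -m pendant '[[[0,0,1],0,0.2],[[0,0,0],0,0.2],[[0,0,0],0,0.2]]'
python3 -m pendant '[[[0,0,1],0,0.2],[[0,0,0],0,0.2],[[0,0,0],0,0.2]]'
python3 -c "
from h import *;go([.5284,-.0245,.067])"
```

```text
clock: 9.6
ee_pos: [0.5299, -0.0251, 0.0668]
ee_rot: [-180.0, 0.1, 152.4]
wrist_force: [-1.5, -0.2, 5.5]
grip_width: 0.0453
grasp_force: 31.3
clock: 9.9
ee_pos: [0.5305, -0.0254, 0.0668]
ee_rot: [-180.0, 0.1, 152.4]
wrist_force: [-3.7, -1.5, 8.7]
grip_width: 0.045
grasp_force: 31.6
clk 9.9 pos [ 0.5305 -0.0254  0.0668] rot [-1.7999e+02  1.3000e-01  1.5236e+02] grip 0.045 31.6 F [-3.7 -1.5  8.7] shift mm [ 2.3 -0.1 -0.2]
```

Contact came at the expected height (foot 6 mm up), so it is on the plate. Releasing.

```bash

python3 -m pendant '[[[0,0,-1.5],0,0.5],[[0,0,0],0,0.6],[[0,0,0],0,0.75],[[0,0,0],0,0.75],[[0,0,0],0,0.75]]'
python3 -m pendant '[[[0,0,-10],0,0.75],[[0,0,-20],0,0.75],[[0,0,-30],0,0.75],[[0,0,-30],0,0.75],[[0,0,-30],0,0.75]]'
python3 -m pendant '[[[0,0,-30],0,0.75],[[0,-30,-10],0,0.75],[[0,-40,0],0,0.75],[[0,-40,0],0,0.75],[[0,-40,0],0,0.75]]'
python3 -m pendant '[[[0,-40,0],0,0.75],[[0,-20,0],0,0.75],[[0,0,0],0,0.75]]'
python3 - <<'E'
from h import *
go([.57,.054,.24])
s=snap('side');t=snap('top')
a=cv2.resize(t['color'][185:275,225:345],None,fx=5,fy=5,interpolation=cv2.INTER_CUBIC)
b=cv2.resize(s['color'][190:290,205:325],None,fx=5,fy=5,interpolation=cv2.INTER_CUBIC)
cv2.imwrite('pics/c5.png',np.vstack([a,b])[:,:,::-1][:,:600][::1] if 0 else cv2.resize(np.hstack([a,cv2.resize(b,(540,450))]),(800,316))[:,:,::-1])
E
```

```text
clock: 10.4
ee_pos: [0.5291, -0.0247, 0.0659]
ee_rot: [-180.0, -0.0, 152.3]
wrist_force: [-0.5, -0.5, -0.2]
grip_width: 0.0639
grasp_force: 0.0
clock: 10.9
ee_pos: [0.5292, -0.0247, 0.1882]
ee_rot: [180.0, 0.0, 152.3]
wrist_force: [0.2, 0.1, 0.6]
grip_width: 0.0642
grasp_force: 0.0
clock: 11.4
ee_pos: [0.459, -0.1587, 0.2274]
ee_rot: [-180.0, 0.1, 152.4]
wrist_force: [0.6, -0.6, -0.2]
grip_width: 0.0642
grasp_force: 0.0
clock: 11.7
ee_pos: [0.4309, -0.2128, 0.2271]
ee_rot: [-180.0, 0.1, 152.1]
wrist_force: [-0.6, 1.1, -0.5]
grip_width: 0.0638
grasp_force: 0.0
clk 11.7 pos [ 0.4309 -0.2128  0.2271] rot [-1.7997e+02  6.0000e-02  1.5211e+02] grip 0.0638 0.0 F [-0.6  1.1 -0.5] shift mm [  1.8 300.8 -13. ]
```

View pics/c5.png

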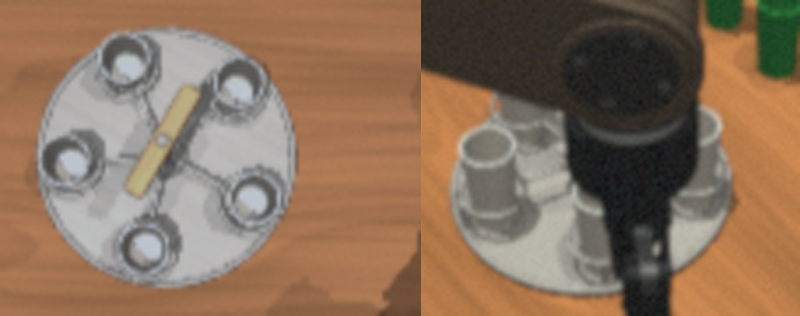

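All five beakers stand in their rings; the loose one is now at crop (255,198), concentric with its ring. The grip is unchanged at (163,140). Going over the grip.

```bash

python3 -m pendant '[[[0,25,0],0,0.75],[[0,40,0],0,0.75],[[0,40,0],0,0.75],[[1,40,0],0,0.75],[[1,40,0],0,0.75]]'
python3 -m pendant '[[[0,40,0],0,0.75],[[0,40,0],0,0.75],[[0,25,0],0,0.75],[[0,11,0],0,0.75],[[0,0,0],0,0.75]]'
python3 -m pendant '[[[0,0,0],0,0.75],[[0,0,0],0,0.75]]'
python3 -c "
from h import *;go([.5695,.0543,.163])"
```

```text
clock: 12.3
ee_pos: [0.5166, -0.0429, 0.2267]
ee_rot: [180.0, 0.0, 152.5]
wrist_force: [0.2, -0.2, -0.3]
grip_width: 0.0641
grasp_force: 0.0
clock: 12.8
ee_pos: [0.5698, 0.0587, 0.2262]
ee_rot: [-180.0, -0.0, 152.5]
wrist_force: [0.4, 0.1, 0.0]
grip_width: 0.0638
grasp_force: 0.0
clock: 13.0
ee_pos: [0.5693, 0.0559, 0.2263]
ee_rot: [-180.0, -0.0, 152.3]
wrist_force: [0.3, -0.2, -0.4]
grip_width: 0.064
grasp_force: 0.0
clk 13.0 pos [0.5693 0.0559 0.2263] rot [-1.7997e+02 -1.0000e-02  1.5228e+02] grip 0.064 0.0 F [ 0.3 -0.2 -0.4] shift mm [-0.9 -1.3 63.3]
```

```bash

python3 -m pendant '[[[-1,-1,20],0,0.75],[[0,0,20],0,0.75],[[0,0,15],0,0.75],[[0,0,8],0,0.75],[[0,0,0],0,0.75]]'
python3 -m pendant '[[[0,0,0],0,0.75],[[0,0,0],0,0.75],[[0,0,0],0,0.5],[[0,0,0],0,0.4],[[0,0,0],0,0.3]]' 40
python3 -m pendant '[[[0,0,0],0,0.25],[[0,0,0],0,0.2],[[0,0,0],0,0.1],[[0,0,0],0,0],[[0,0,0],0,0]]'
python3 -c "
from h import *;go([.5695,.0543,.163])"
```

```text
clock: 13.5
ee_pos: [0.5693, 0.0549, 0.1619]
ee_rot: [-179.9, -0.1, 152.3]
wrist_force: [-0.0, 0.3, -0.0]
grip_width: 0.0643
grasp_force: 0.0
clock: 14.0
ee_pos: [0.5704, 0.0555, 0.1637]
ee_rot: [180.0, 0.0, 152.3]
wrist_force: [-0.8, -0.1, 0.1]
grip_width: 0.0255
grasp_force: 0.0
clock: 14.5
ee_pos: [0.57, 0.0545, 0.1634]
ee_rot: [-179.9, 0.0, 152.3]
wrist_force: [-1.5, -5.7, 0.7]
grip_width: 0.0176
grasp_force: 39.8
clk 14.5 pos [0.57   0.0545 0.1634] rot [-1.7989e+02  1.0000e-02  1.5234e+02] grip 0.0176 39.8 F [-1.5 -5.7  0.7] shift mm [ 0.4 -0.4  0.4]
```

```bash

python3 -m pendant '[[[0,0,0],0,0],[[0,0,0],0,0],[[0,0,0],0,0]]' 90
python3 -m pendant '[[[0,0,-2],0,0],[[0,0,-4],0,0],[[0,0,-4],0,0],[[0,0,-4],0,0],[[0,0,-2],0,0]]'
python3 -m pendant '[[[0,0,0],0,0],[[0,0,0],0,0]]'
python3 - <<'E'
from h import *
go([.57,.0545,.263])
s=snap('side')
b=cv2.resize(s['color'][170:290,195:325],None,fx=4.6,fy=4.6,interpolation=cv2.INTER_CUBIC)
cv2.imwrite('pics/s6.png',b[:,:,::-1])
E
```

```text
clock: 14.8
ee_pos: [0.57, 0.0545, 0.1635]
ee_rot: [-179.9, 0.0, 152.3]
wrist_force: [-2.9, -5.2, 1.6]
grip_width: 0.0167
grasp_force: 88.3
clock: 15.3
ee_pos: [0.5703, 0.0557, 0.1796]
ee_rot: [180.0, 0.0, 152.4]
wrist_force: [-0.1, 0.7, -7.8]
grip_width: 0.0168
grasp_force: 88.0
clock: 15.5
ee_pos: [0.5701, 0.0554, 0.1793]
ee_rot: [180.0, -0.0, 152.3]
wrist_force: [-0.2, -0.4, -6.3]
grip_width: 0.0166
grasp_force: 87.9
clk 15.5 pos [0.5701 0.0554 0.1793] rot [180.    -0.   152.34] grip 0.0166 87.9 F [-0.2 -0.4 -6.3] shift mm [ -0.3  -0.9 -83.7]
```

View pics/s6.png

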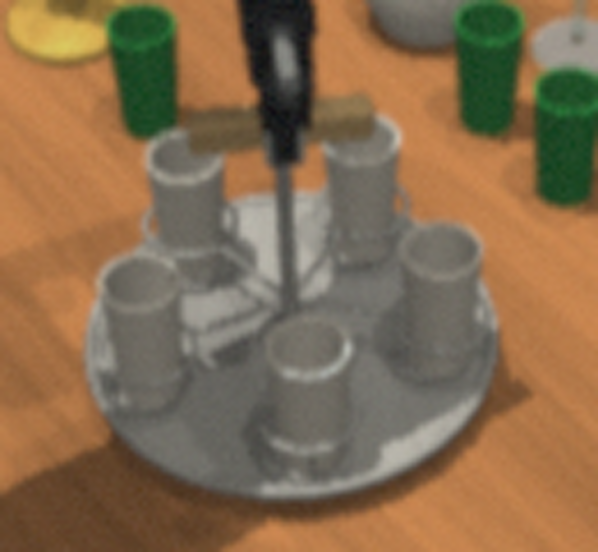

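The carrier hangs about 16 mm up, level, with all five beakers upright. The pads hold the grip at its middle (283,130). Raising it to about 10 cm.

```bash

python3 -m pendant '[[[0,0,-3],0,0],[[0,0,-6],0,0],[[0,0,-9],0,0],[[0,0,-9],0,0],[[0,0,-9],0,0]]'
python3 -m pendant '[[[0,0,-9],0,0],[[0,0,-9],0,0],[[0,0,-9],0,0],[[0,0,-9],0,0],[[0,0,-7],0,0]]'
python3 -m pendant '[[[0,0,-4],0,0],[[0,0,-2],0,0],[[0,0,0],0,0],[[0,0,0],0,0],[[0,0,0],0,0]]'
python3 -m pendant '[[[0,0,0],0,0],[[0,0,0],0,0],[[0,0,0],0,0],[[0,0,0],0,0],[[0,0,0],0,0]]'
python3 - <<'E'
from h import *
go([.57,.0545,.263])
s=snap('side')
b=cv2.resize(s['color'][110:270,185:345],None,fx=3.7,fy=3.7,interpolation=cv2.INTER_CUBIC)
cv2.imwrite('pics/s7.png',b[:,:,::-1])
E
```

```text
clock: 16.05
ee_pos: [0.5705, 0.0553, 0.2167]
ee_rot: [180.0, 0.1, 152.3]
wrist_force: [1.3, -0.6, -6.6]
grip_width: 0.0163
grasp_force: 88.0
clock: 16.55
ee_pos: [0.5704, 0.0554, 0.2594]
ee_rot: [180.0, 0.0, 152.3]
wrist_force: [1.1, -0.2, -6.5]
grip_width: 0.0165
grasp_force: 88.0
clock: 17.05
ee_pos: [0.5699, 0.0554, 0.2637]
ee_rot: [-180.0, -0.1, 152.3]
wrist_force: [-0.3, 0.0, -8.1]
grip_width: 0.0166
grasp_force: 88.0
clock: 17.55
ee_pos: [0.5702, 0.0554, 0.2644]
ee_rot: [180.0, 0.0, 152.3]
wrist_force: [0.5, -0.0, -6.6]
grip_width: 0.0165
grasp_force: 88.0
clk 17.55 pos [0.5702 0.0554 0.2644] rot [180.     0.   152.34] grip 0.0165 88.0 F [ 0.5 -0.  -6.6] shift mm [-0.2 -0.9  1.4]
```

View pics/s7.png

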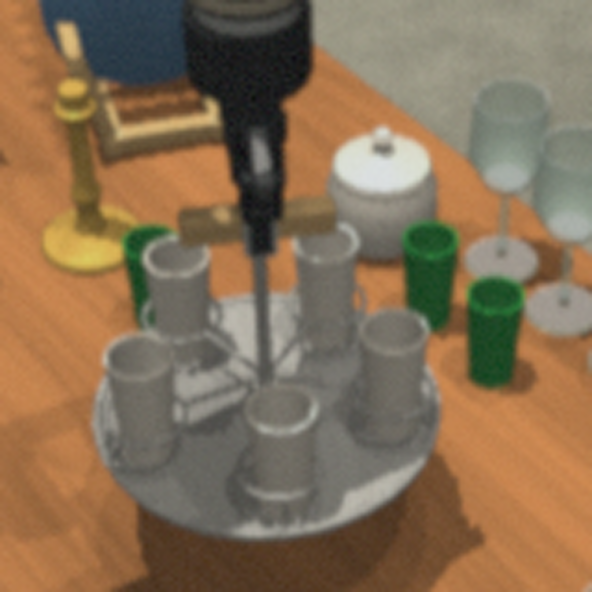

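The carrier is level about 10 cm up and steady, with five beakers upright. The pads are on the grip at (260,215), and nothing touches a bystander. A short settle, then hand in.

```bash
python3 -m pendant '[[[0,0,0],0,0],[[0,0,0],0,0],[[0,0,0],0,0],[[0,0,0],0,0],[[0,0,0],0,0]]' && python3 -c "
from cell import sign_off;print(sign_off())"
```

```text
clock: 18.1
ee_pos: [0.5702, 0.0554, 0.2643]
ee_rot: [-180.0, 0.0, 152.3]
wrist_force: [0.3, 0.0, -7.3]
grip_width: 0.0167
grasp_force: 88.0
the job is handed in; nothing more can be done
None
```

I stood the loose beaker in the empty ring and handed in at 18 s of the 58 s, with the carrier held by its grip, level and steady about 10 cm up and all five beakers upright; sign-off returned no verdict.

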